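Seal a specimen cup in its transport canister

TASK

Get the red-capped specimen cup ready for the courier: keeping it upright, stand it on the floor of the white transport canister, then close the canister's hinged lid. Last, swing the wire bail up and over the lid, past the crests of the two lid cams, until it snaps into their notches and holds the lid clamped down on its gasket. Leave the yellow-capped cup and the blue-capped vial where they are.

Things in the scene. Friction and masses are not known exactly. Their poses are not given: they have to be found in the camera images.
- canister: Oblong white canister with a teal lid, standing fast on the worktop. Origin: centre of its underside; +x from its front (label) to its back (hinge), +y to its left seen from the front, z up. Tub 84 (x) x 124 (y) x 84 mm high, walls 3.5 mm, corners rounded 22 mm: opening 77 x 117 mm; inner floor at z = 8 mm, a grey gasket 5 mm proud of the rim.
- red_cup: Loose specimen cup with a red screw cap, about 60 g: clear body tapering downward, at most 56 mm across, 60 mm high; then the cap, 62 mm across, from z = 60 to 72 mm. Origin: centre of its underside; z up. Stood centrally in the canister it has 7 mm to spare fore and aft (canister x) and 27 mm at each side (canister y) for fingers.
- yellow_cup: Loose specimen cup of the same shape and size with a yellow screw cap. A bystander: leave it alone. Origin: centre of its underside.
- canister_lid (a joint): Angle of the teal lid, rad. Axis along the canister's y at its x = 47.5, z = 87.5 mm. 1.5 upright; starts leaning back at 1.8 to 1.95 (stop 2.0). 7 mm thick, 130 mm wide, 120 g. Brought forward past upright it sinks shut by itself, slowly (damped). 0: loose on the springy gasket; about -0.025: squeezed down by the seated bail.
- wire_bail (a joint): Angle of the wire bail, rad. Axis along the canister's y at its x = -15, z = 30 mm. 0: level toward the front; 1.57: straight up. Starts at 0.1 to 0.45, stays where left. Arms at y = +-70 mm; 5 mm wires at radius 79 mm cross the lid's two cams (y = +-43 mm): on the closed lid they meet the ramps at 1.44, pass the crests at 1.59 (about 10 N at the grip) and snap into notches at about 1.77 (stop).
- bail_grip (a point): Centre of the bail's grip: black ribbed sleeve 12 mm thick, 42 mm long, along the canister's y, 103 mm from the bail's axis, at the end of a wire loop 56 mm wide; free all round within the loop. It is round and turns between fingertips that hold it across (along the canister's x).
- lid_edge (a point): Middle of the lid's front edge, at mid thickness, 93.5 mm from the hinge axis; a thumb lip 34 mm wide sticks out 6 mm farther. While the lid stands open this is its top; its cams then face back (two grey blocks 14 mm wide at y = +-43 mm, standing up to 25 mm off the lid, 35 to 80 mm from the hinge).
- test_strip_vial: Loose bystander: white vial with a blue cap, 42 mm across, 104 mm high, behind the canister; origin at its underside.

How it is judged (in metres and radians):
On the way, in this order (a step that is already met when the one before it is completed fails the run):
1. the red-capped cup stands upright on the canister's floor, let go (z of red_cup in the frame of canister between 0.004 and 0.012 m and horizontal distance between red_cup and canister below 0.045 m and angle between red_cup's own z axis and vertical below 0.15 rad and contact force between the fingers and red_cup below 0.2 N), for 0.2 s.
2. the lid is closed on its gasket, the bail not yet over it (value of joint canister_lid below 0.02 rad and value of joint wire_bail below 1.45 rad), for 0.2 s.
At the end, for the whole second after the job is handed in: The bail rests in the notches (over 1.66 rad) and by itself holds the lid down on the gasket (under -0.012 rad); the red-capped cup stands still and upright (0.15 rad) on the canister's floor, let go; yellow cup and vial are within 20 mm of their starts (value of joint wire_bail above 1.66 rad and value of joint canister_lid between -0.075 and -0.012 rad and z of red_cup in the frame of canister between 0.004 and 0.012 m and horizontal distance between red_cup and canister below 0.045 m and angle between red_cup's own z axis and vertical below 0.15 rad and linear speed of red_cup below 0.02 m/s and distance of each of yellow_cup, test_strip_vial from where it was at the start of the episode below 0.02 m); the robot touches nothing.
It fails at once if the red-capped cup is tipped over 0.6 rad (angle between red_cup's own z axis and vertical above 0.6 rad).
It fails at once if a bystander is knocked away or moved over 30 mm (distance of any of yellow_cup, test_strip_vial from where it was at the start of the episode above 0.03 m).
It also fails if it takes over 58 s, if anything falls off the work surface, if the arm or the gripper's body presses on something with over 40 N, if the wrist force passes 120 N, or if a joint passes its speed limit or range.

ROBOT

A 6-joint arm with a two-finger parallel gripper is mounted at the origin on a cart in front of the work surface, level with it; the furniture and walls round the work are solid. World frame = base frame: x ahead of the robot, y to its left, z up, the work surface at z = 0. Lengths are in mm, angles in rad, forces in N, time in s.
With the tool pointing down it reaches from about 300 to 775 mm from the base axis. Payload 14.6 kg.
Tool frame: the origin (TCP) lies midway between the tips of the shut fingers; the grasp point (between the pads) lies 19 mm behind it; z points along the fingers, y is the direction in which the jaws open and shut (so a half turn about z gives the same grasp; the last joint's range is limited). The gripper opens to 94 mm and grips with 3 to 60 N. Pads are 16 mm wide; open, the fingers measure 119 mm over their backs; the gripper's body (75 mm by 177 mm) begins 78 mm behind the grasp point.
Start: joints at [-1.175, 0.3, 1.521, -0, 1.321, -0.067], TCP at [245.542, -492.136, 205.446] pointing down, gripper open.
Joint ranges: [-3.03, 3.03], [-0.79, 2.21], [0.23, 2.52], [-1.04, 4.18], [0, 3.07], [-2.55, 2.55]. Speed limits (rad/s): [2.22, 2.22, 2.57, 3.14, 3.14, 3.14].

INTERFACE

Orientations are given as a rotation vector (axis times angle).
In Python, from plant import r gives the robot as it stands.
- The arm moves only by the shell command python3 -m inch 'ROWS'. ROWS is JSON, a list of rows, each a list of 3 entries, a list of its own where there are three numbers: the finger opening in m, from 0 to 0.094, then the shift along the tool's x, y, z in m, then the turn, a rotation vector about the tool's x, y, z in rad. A call has 1 to 8 rows; each row is the pose to reach, as a shift and turn from the pose commanded when the call began, along the tool's axes at that moment; what a row does not reach only later rows make up. A row lasts 1/8 s, in which the tool goes at most 62.5 mm and 10.7 degrees, less where a joint would pass 70% of its speed; a pose out of reach is approached as far as the arm can. A call with a gripper value outside its range is refused whole. The fingers move at their own pace and stop on an object; the grip force is fixed at half the most. Time passes only in rows, so rows that repeat a pose let the fingers close. It gives the time, the measured TCP pose, the force and the opening at its end, in the units of the state.
- r.observe(): the state, without advancing time (a new reading comes with each control period).
- r.capture(name): name is "scene" or "top" or "wrist"; returns a dict with "image" (400x640x3 uint8, red, green, blue), "mtx" (3x3 intrinsics, pixels), "rvec" (rotation vector, rad) and "tvec" (3), from world to camera coordinates, as OpenCV has them. Camera axes: x right, y down, z forward; pixel columns grow to the right and rows downward; lengths in mm; the calibration is good to about 2 mm. A picture is of the moment at which its call begins. There is no depth.
- r.sign_off(): hands the job in, once; it reports no verdict.
The state is a dict: "time_s": time; "joints": joint angles; "dq": joint speeds; "joint_efforts": joint torques, N m; "position": TCP position; "orientation": TCP orientation; "force": force on the tool from outside, world axes, zero at the start; "moment": the same for the moment, N m; "opening": opening from 0.0 (shut) to 1.0 (fully open).
Only numpy, scipy, OpenCV 4.12 (cv2) and the standard library are available. Lean on these libraries where they do the work, as an engineer would, in place of code of your own. Each camera call takes 0.05 s, during which the arm holds its last target.

## Working session

There is one attempt and no reset: what is moved stays moved. The work goes in short steps, Python scripts to look and compute and a shell command to move; the robot and the scene stay as the last step left them, time stands still between calls to the robot, and variables do not carry over. Pictures are saved under pics/ and viewed, and the job is handed in when it is done.

```bash
ls; mkdir -p pics; python3 - <<'E'
from plant import r
import cv2
s=r.observe(); print(s)
for n in ["scene","top","wrist"]:
    c=r.capture(n); cv2.imwrite(f"pics/{n}0.png",c["image"][:,:,::-1]); print(n,c["mtx"].tolist(),c["rvec"],c["tvec"])
    import numpy as np; np.savez(f"pics/{n}0.npz",**c)
E
```

```text
pics
{'time_s': 0.0, 'joints': array([-1.17456855e+00,  3.00492971e-01,  1.52159675e+00, -2.40241917e-05,
        1.32069563e+00, -6.66186795e-02]), 'dq': array([ 4.02456796e-04,  1.25746870e-03,  7.32086294e-05,  5.30604183e-04,
        1.65665265e-03, -5.71785421e-04]), 'joint_efforts': array([-3.64064363e-04, -5.31800365e+01, -3.52735627e+01,  7.07483548e-02,
        2.43735110e-02, -8.45801969e-05]), 'position': array([ 245.45162793, -491.89153138,  204.86770808]), 'orientation': array([-3.05669715e+00, -7.20305367e-01,  3.43296059e-04]), 'force': array([-0.36390928,  0.40474436, -0.30517763]), 'moment': array([0.02085694, 0.03847795, 0.01918505]), 'opening': 0.9971107929659256}
scene [[486.99345931764594, 0.0, 316.58318138007996], [0.0, 486.99345931764594, 197.03515562152353], [0.0, 0.0, 1.0]] [ 0.80952744 -2.26144165  1.41519968] [471.40820801 247.15947275 757.32094281]
top [[515.9501192828467, 0.0, 321.6502819973909], [0.0, 515.9501192828467, 199.59181563197808], [0.0, 0.0, 1.0]] [ 2.11687689 -2.15626829  0.17097003] [   8.39486654  623.91606092 1103.54591783]
wrist [[281.75890509580313, 0.0, 315.53107872762405], [0.0, 281.75890509580313, 206.10319513096184], [0.0, 0.0, 1.0]] [-2.48854834  1.54001684  0.19284822] [-548.83531786  -25.34875311  390.04739277]
```

View pics/scene0.png

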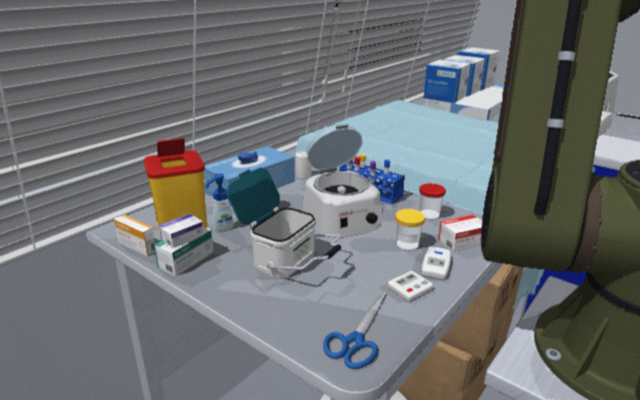

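View pics/top0.png

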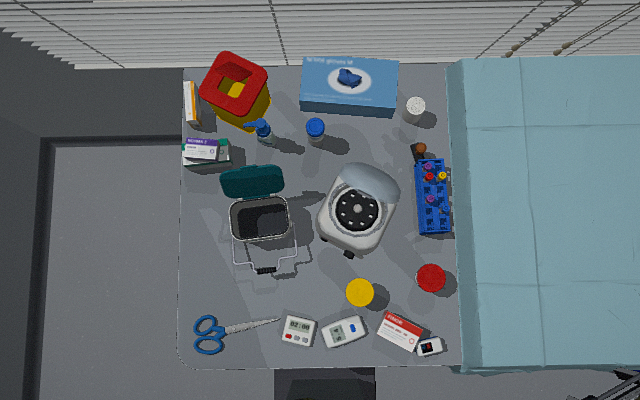

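View pics/wrist0.png

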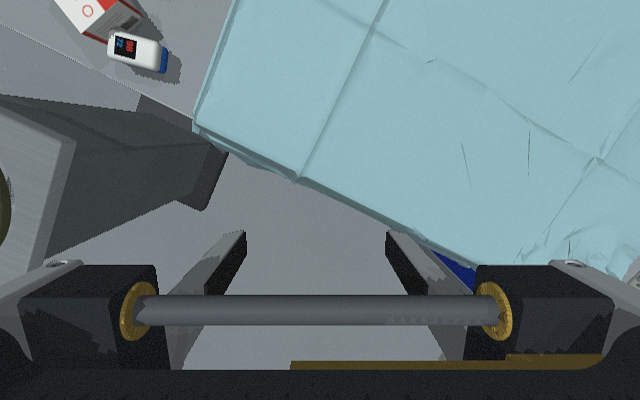

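Scene and top views: red cap at top-view (431,277), yellow cap (360,292), blue vial (315,128), canister rim (260,218), lid leaning back (252,180), bail grip (266,270). Next I measure them.

```bash
cat > h.py <<'E'
import numpy as np,cv2
def load(f): return dict(np.load(f))
def ray(c,uv):
    R=cv2.Rodrigues(c["rvec"])[0]; C=-R.T@np.ravel(c["tvec"])
    p=cv2.undistortPoints(np.array([[uv]],float),c["mtx"],None)[0,0]
    return C,R.T@np.array([p[0],p[1],1.])
def onz(c,uv,z):
    C,d=ray(c,uv); return C+d*(z-C[2])/d[2]
def two(c1,u1,c2,u2):
    C1,d1=ray(c1,u1);C2,d2=ray(c2,u2)
    t=np.linalg.lstsq(np.c_[d1,-d2],C2-C1,rcond=None)[0]
    a=C1+d1*t[0];b=C2+d2*t[1]; return (a+b)/2,np.linalg.norm(a-b)
def proj(c,P): return cv2.projectPoints(np.array(P,float).reshape(-1,3),c["rvec"],c["tvec"],c["mtx"],None)[0][:,0]
def blobs(c,lo,hi,amin=20):
    hsv=cv2.cvtColor(np.ascontiguousarray(c["image"]),cv2.COLOR_RGB2HSV)
    m=cv2.inRange(hsv,np.array(lo),np.array(hi))
    n,l,s,ce=cv2.connectedComponentsWithStats(m)
    return [(s[i],ce[i],(l==i).astype(np.uint8)) for i in range(1,n) if s[i][4]>=amin]
E
python3 - <<'E'
from h import *
t=load("pics/top0.npz"); s=load("pics/scene0.npz")
for nm,lo,hi,z in [("red",(0,150,100),(6,255,255),72),("yellow",(20,150,120),(32,255,255),72),("blue",(105,150,80),(120,255,255),104)]:
    for st,ce,m in blobs(t,lo,hi,60):
        k=cv2.findContours(m,0,2)[0][0]; (u,v),rad=cv2.minEnclosingCircle(k)
        P=onz(t,(u,v),z); print(nm,st[:5],np.round((u,v,rad),1),P.round(1),"diam",2*rad/515.95*(1100-z))
    for st,ce,m in blobs(s,lo,hi,60): print("  scene",nm,st,ce.round(1))
im=t["image"][150:300,200:330,::-1]; cv2.imwrite("pics/z1.png",cv2.resize(im,None,fx=5,fy=5,interpolation=2)[:600*2][:750,:650][:600])
cv2.imwrite("pics/z2.png",cv2.resize(im,None,fx=4,fy=4,interpolation=2))
im=s["image"][150:290,215:365,::-1]; cv2.imwrite("pics/z3.png",cv2.resize(im,None,fx=4,fy=4,interpolation=2))
E
```

```text
red [ 198   51   69   65 1953] [232.   82.   35.2] [895.9 196.3  72. ] diam 140.1527251738866
red [417 264  29  28 534] [431.  277.5  14.5] [ 447.2 -234.    72. ] diam 57.91843884905498
red [385 312  37  25 245] [403. 324.  20.] [ 351.3 -169.9   72. ] diam 79.69804034975681
  scene red [144 151  60  27 973] [172.7 164.4]
  scene red [420 184  25  13 242] [432.  190.1]
yellow [227  82  18  16 165] [235.5  89.    9.9] [878.9 188.2  72. ] diam 39.29748175830177
yellow [346 278  28  29 638] [359.3 291.9  14.3] [419.5 -79.7  72. ] diam 57.066340098513656
  scene yellow [163 161  22   6  78] [173.4 163.2]
  scene yellow [ 149  173   58   54 2116] [178.5 196.8]
  scene yellow [396 210  29  16 385] [409.6 217.5]
blue [338  69  24  19 227] [349.5  76.6  11.5] [890.3 -69.8 104. ] diam 44.57323822751965
blue [243 118  27  17 205] [256. 126.  13.] [780.7 137.2 104. ] diam 50.26552536168963
blue [306 118  18  18 263] [314.8 126.5   9.1] [777.1   8.9 104. ] diam 35.26717662025715
blue [ 414  158   37   76 1737] [431.5 195.5  39.2] [ 619.7 -237.5  104. ] diam 151.43684719177003
blue [194 315  32  39 255] [207.9 334.2  19.5] [340.5 234.7 104. ] diam 75.0971478405751
  scene blue [458  52  31  37 166] [479.1  64.2]
  scene blue [424  65  36  38 905] [441.2  84.4]
  scene blue [467  64   7  31 109] [470.1  79.1]
  scene blue [238 153  19   9 116] [248.  156.6]
  scene blue [594 165  24  12 186] [604.8 171.4]
  scene blue [358 166  46  37 678] [386.4 184.3]
  scene blue [206 174  21  26 233] [217.9 187. ]
  scene blue [525 270  61  41 497] [557.6 280.5]
  scene blue [324 332  53  36 800] [350.4 348. ]
```

View pics/z2.png

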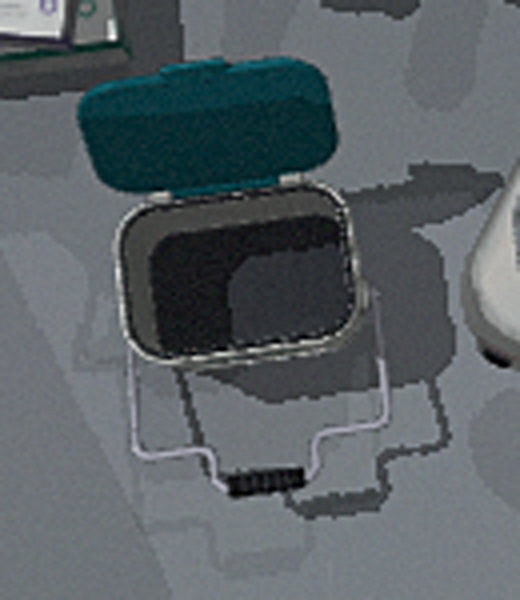

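View pics/z3.png

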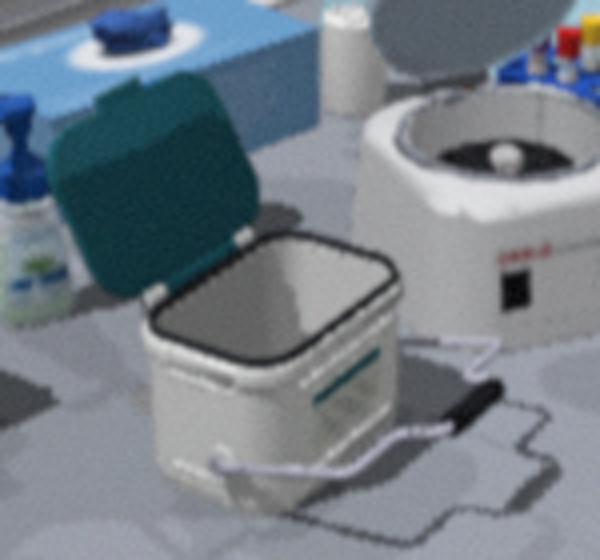

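```bash
python3 - <<'E'
from h import *
t=load("pics/top0.npz")
g=cv2.cvtColor(t["image"],cv2.COLOR_RGB2GRAY)
for row in (208,215,222): print(row,g[row,222:300].tolist())
for col in (245,260,275): print(col,g[190:250,col].tolist())
E
```

```text
208 [115, 114, 116, 116, 115, 114, 110, 168, 67, 31, 62, 68, 68, 63, 68, 64, 68, 70, 71, 77, 49, 50, 43, 21, 29, 27, 30, 25, 24, 23, 25, 22, 25, 14, 27, 21, 18, 18, 23, 19, 23, 29, 20, 23, 26, 20, 25, 19, 22, 25, 26, 15, 38, 27, 23, 19, 27, 22, 24, 26, 25, 16, 19, 73, 50, 183, 92, 70, 79, 78, 77, 77, 79, 75, 75, 79, 78, 75]
215 [113, 118, 115, 114, 109, 112, 118, 169, 57, 53, 68, 63, 64, 62, 68, 43, 20, 27, 23, 28, 22, 26, 25, 31, 18, 25, 26, 21, 25, 18, 17, 14, 18, 21, 30, 23, 27, 20, 20, 50, 51, 48, 51, 51, 52, 48, 51, 47, 52, 51, 49, 43, 40, 46, 47, 50, 44, 48, 46, 47, 50, 44, 48, 43, 80, 36, 182, 136, 79, 72, 75, 74, 78, 75, 78, 76, 78, 74]
222 [117, 115, 115, 115, 113, 117, 109, 140, 139, 43, 78, 69, 67, 69, 62, 81, 37, 25, 27, 21, 23, 29, 25, 29, 26, 25, 19, 23, 31, 25, 29, 29, 28, 20, 17, 49, 48, 48, 47, 51, 52, 48, 42, 50, 48, 49, 49, 46, 45, 48, 51, 44, 50, 47, 50, 48, 47, 49, 41, 47, 50, 46, 44, 44, 40, 81, 71, 106, 110, 112, 86, 99, 74, 72, 75, 75, 79, 79]
245 [29, 35, 28, 33, 30, 29, 26, 41, 49, 34, 90, 29, 74, 64, 68, 73, 70, 75, 21, 22, 28, 23, 24, 28, 24, 31, 22, 27, 24, 27, 22, 23, 29, 25, 16, 25, 28, 26, 18, 21, 26, 29, 21, 22, 19, 23, 28, 15, 26, 137, 123, 90, 64, 50, 49, 51, 59, 65, 60, 68]
260 [42, 34, 24, 34, 30, 49, 49, 43, 77, 23, 67, 72, 66, 69, 70, 93, 25, 24, 23, 14, 16, 22, 24, 20, 14, 20, 49, 51, 49, 49, 47, 53, 47, 50, 48, 45, 49, 49, 54, 50, 51, 47, 48, 49, 51, 79, 29, 68, 98, 56, 119, 57, 65, 70, 68, 71, 63, 76, 121, 121]
275 [35, 30, 20, 91, 93, 89, 38, 47, 71, 71, 70, 64, 69, 81, 33, 22, 13, 28, 27, 25, 34, 19, 21, 44, 47, 46, 50, 49, 46, 45, 44, 42, 47, 47, 46, 46, 41, 49, 44, 46, 51, 56, 57, 34, 17, 182, 110, 72, 167, 73, 69, 69, 68, 66, 67, 65, 71, 68, 58, 117]
```

```bash
python3 - <<'E'
from h import *
t=load("pics/top0.npz"); s=load("pics/scene0.npz")
L=[onz(t,p,88)[:2] for p in [(231,208),(230.6,215),(231.2,222)]]
R=[onz(t,p,88)[:2] for p in [(286,208),(287,215),(287.8,222)]]
B=[onz(t,p,88)[:2] for p in [(245,201),(260,199),(275,196.3)]]
F=[onz(t,p,88)[:2] for p in [(245,238.2),(260,236),(275,233.8)]]
for n,x in zip("LRBF",(L,R,B,F)): print(n,np.round(x,1).tolist())
L,R,B,F=map(np.array,(L,R,B,F))
for X in (B,F):
    d=X[0]-X[2]; print("yaw",np.arctan2(-d[0],d[1]))
c=np.array([(B.mean(0)+F.mean(0))[0]/2,0]); print("L-R",np.mean(L-R,0),"B-F",np.mean(B-F,0),(L.mean(0)+R.mean(0))/2,(B.mean(0)+F.mean(0))/2)
# hinge knuckles, and grip
for st,ce,m in blobs(t,(0,0,0),(179,255,40),20):
    if 240<ce[0]<300 and 255<ce[1]<285: print("grip top",st,ce)
for st,ce,m in blobs(s,(0,0,0),(179,255,40),10):
    if 315<ce[0]<350 and 235<ce[1]<270: print("grip scene",st,ce)
E
```

```text
L [[603.1, 192.8], [587.9, 193.5], [572.7, 192.1]]
R [[600.9, 74.1], [585.6, 72.1], [570.5, 70.5]]
B [[617.9, 162.7], [621.6, 130.3], [627.0, 97.8]]
F [[537.3, 162.2], [541.4, 130.2], [545.6, 98.1]]
yaw 0.13919540536566943
yaw 0.12775631607177917
L-R [  2.24237005 120.59766009] B-F [8.07262117e+01 7.89902538e-02] [586.79073264 132.52644041] [581.79195341 130.19933986]
grip top [257 267  19   7  83] [266.26506024 270.12048193]
grip scene [327 246  13  12  61] [333.26229508 250.67213115]
```

```bash
cat >> h.py <<'E'
CC=np.array([581.6,131.8]); YAW=0.133
def c2w(p,c=None,yaw=None):
    c=CC if c is None else c; y=YAW if yaw is None else yaw
    return np.array([c[0]+p[0]*np.cos(y)-p[1]*np.sin(y),c[1]+p[0]*np.sin(y)+p[1]*np.cos(y),p[2]])
def w2c(P):
    d=np.array(P[:2])-CC; return np.array([d[0]*np.cos(YAW)+d[1]*np.sin(YAW),-d[0]*np.sin(YAW)+d[1]*np.cos(YAW),P[2]])
E
python3 - <<'E'
from h import *
t=load("pics/top0.npz"); s=load("pics/scene0.npz")
P,e=two(t,(266.3,270.1),s,(333.3,250.7)); print("grip",P,e,w2c(P)); q=w2c(P); print(np.hypot(q[0]+15,q[2]-30),np.arctan2(q[2]-30,-(q[0]+15)))
# red cup: scene check of cap top centre ; yellow
for n,u,v in [("red",(431,277.5),(432,190.1)),("yel",(359.8,292.2),(409.6,217.5))]: print(n,two(t,u,s,v))
# check rim in overlays
a={k:s["image"].copy() if k=="s" else t["image"].copy() for k in "st"}
pts=[]
for x,y in [(-40.25,-60.25),(-40.25,60.25),(40.25,60.25),(40.25,-60.25)]: pts.append(c2w((x,y,88)))
for th in (1.8,1.9,2.0):
    pts.append(c2w((47.5-93.5*np.cos(th),0,87.5+93.5*np.sin(th))))
pts.append(c2w((-15,-70,30)));pts.append(c2w((-15,70,30)))
for k,c in (("s",s),("t",t)):
    pp=proj(c,pts); print(pp.round(0).tolist())
    im=cv2.resize(np.ascontiguousarray(a[k][:,:,::-1]),None,fx=4,fy=4)
    for p in pp: cv2.circle(im,tuple(int(v*4+2) for v in p),3,(0,0,255),-1)
    x0,y0=(215,150) if k=="s" else (200,150)
    cv2.imwrite(f"pics/o_{k}.png",im[y0*4:y0*4+560,x0*4:x0*4+600])
E
```

```text
grip [469.97660233 119.92844159  61.21350351] 0.8769040073769043 [-112.21186544    3.03546727   61.21350351]
102.1000959005585 0.3106890112605326
red (array([ 448.28899395, -234.91874599,   65.03057101]), np.float64(2.383136230657853))
yel (array([420.29003348, -80.44399633,  65.66716521]), np.float64(3.229094003056282))
[[318.0, 215.0], [284.0, 241.0], [250.0, 230.0], [286.0, 205.0], [255.0, 172.0], [251.0, 173.0], [248.0, 173.0], [310.0, 234.0], [271.0, 266.0]]
[[290.0, 232.0], [234.0, 240.0], [229.0, 203.0], [284.0, 195.0], [249.0, 178.0], [249.0, 174.0], [249.0, 170.0], [294.0, 222.0], [233.0, 232.0]]
```

View pics/o_s.png

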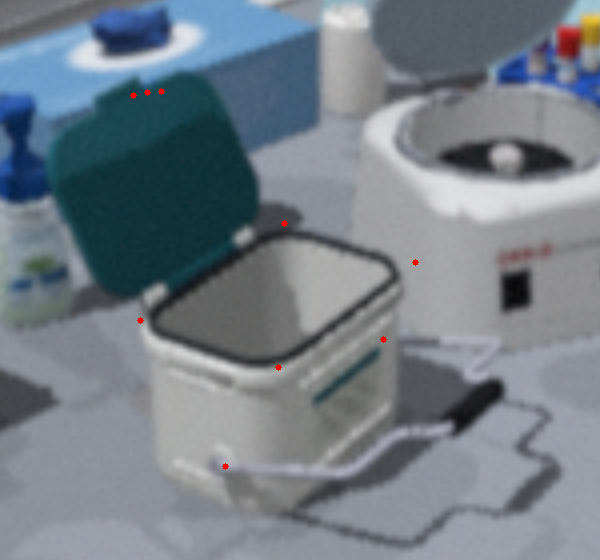

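View pics/o_t.png

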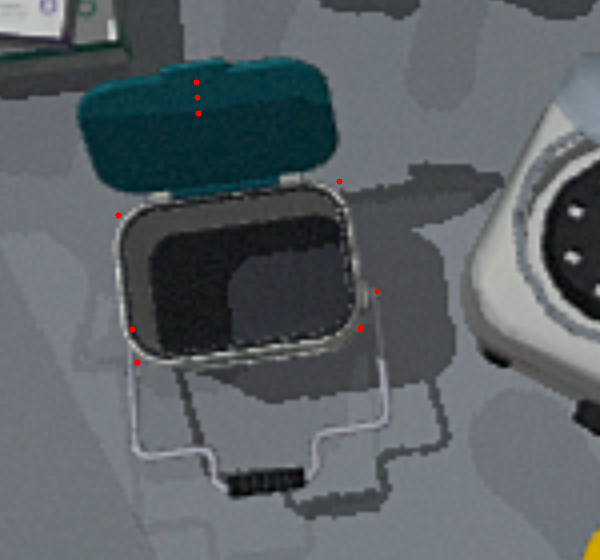

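```bash
cat >> h.py <<'E'
from scipy.spatial.transform import Rotation as Ro
def tool(yaw,flip=0):
    # z down; tool y axis at angle yaw+90 (i.e. along canister y) ; flip half turn
    y=np.array([-np.sin(yaw),np.cos(yaw),0]);
    if flip: y=-y
    z=np.array([0,0,-1.]); x=np.cross(y,z); return np.c_[x,y,z]
def rel(s,P,Rt):
    R0=Ro.from_rotvec(s["orientation"]).as_matrix()
    return (R0.T@(np.array(P)-s["position"])/1000).round(4).tolist(), Ro.from_matrix(R0.T@Rt).as_rotvec().round(4).tolist()
E
python3 - <<'E'
from h import *
from plant import r
s=r.observe(); R0=Ro.from_rotvec(s["orientation"]).as_matrix(); print(R0.round(3))
w=load("pics/wrist0.npz"); R=cv2.Rodrigues(w["rvec"])[0]; C=-R.T@np.ravel(w["tvec"]); print("cam in tool",R0.T@(C-s["position"]), "cam z",R0.T@R[2])
t=load("pics/top0.npz");R=cv2.Rodrigues(t["rvec"])[0];print("topC",-R.T@np.ravel(t["tvec"]))
for f in (0,1): print(f,rel(s,(447.5,-234,150),tool(YAW,f)), rel(s,(447.5,-234,47),tool(YAW,f)))
E
```

```text
[[ 0.895  0.446 -0.   ]
 [ 0.446 -0.895  0.001]
 [ 0.    -0.001 -1.   ]]
cam in tool [  70.37559213   -0.50364639 -178.53909449] cam z [-2.44185267e-01 -8.28349594e-04  9.69728245e-01]
topC [ 438.68734533   -3.19324936 1189.4110029 ]
0 ([0.296, -0.1406, 0.0552], [-0.0001, -0.0012, -2.8118]) ([0.2959, -0.1405, 0.1582], [-0.0001, -0.0012, -2.8118])
1 ([0.296, -0.1406, 0.0552], [-0.0008, 0.0001, 0.3298]) ([0.2959, -0.1405, 0.1582], [-0.0008, 0.0001, 0.3298])
```

```bash
python3 -m inch '[[0.094,[0.05,-0.02,0.0],[0,0,0.15]],[0.094,[0.11,-0.05,0.0],[0,0,0.33]],[0.094,[0.17,-0.08,0.02],[0,0,0.33]],[0.094,[0.23,-0.11,0.04],[0,0,0.33]],[0.094,[0.28,-0.134,0.05],[0,0,0.33]],[0.094,[0.296,-0.1405,0.055],[0,0,0.33]],[0.094,[0.296,-0.1405,0.055],[0,0,0.33]]]'
python3 - <<'E'
from h import *
from plant import r
for n in ["wrist","top"]:
    c=r.capture(n); cv2.imwrite(f"pics/{n}1.png",c["image"][:,:,::-1]); np.savez(f"pics/{n}1.npz",**c)
s=r.observe(); print(s["position"],s["orientation"],s["joints"])
w=load("pics/wrist1.npz")
for st,ce,m in blobs(w,(0,150,60),(8,255,255),200):
    k=max(cv2.findContours(m,0,2)[0],key=len); (u,v),rad=cv2.minEnclosingCircle(k); print(st,u,v,rad,onz(w,(u,v),72))
E
```

```text
time_s: 1.02
position: [448.3, -232.6, 149.7]
orientation: [-3.133, -0.213, 0.002]
force: [-0.4, -0.6, 0.4]
opening: 1.003
[ 447.45796032 -234.54685154  150.47186898] [ 3.13457334e+00  2.09193063e-01 -4.06839734e-04] [-5.55209225e-01  2.54903711e-01  1.71248902e+00 -2.04580483e-04
  1.17438333e+00  8.82389077e-01]
[ 286  180   63   62 2921] 317.1231994628906 210.97825622558594 31.901905059814453 [ 449.19613978 -233.36704649   72.        ]
[232 268  48  27 429] 255.5723419189453 286.2733154296875 24.669044494628906 [ 362.61038818 -182.44937065   72.        ]
```

View pics/wrist1.png

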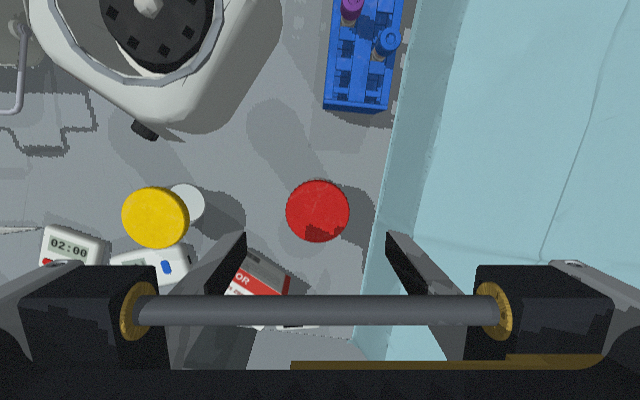

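Wrist view: red cap at (317,211), centred between the open fingers. It sits about 1 mm off my estimate, so I descend and grip the cap.

```bash
python3 -m inch '[[0.094,[0.001,-0.001,0.04],[0,0,0]],[0.094,[0.001,-0.001,0.08],[0,0,0]],[0.094,[0.001,-0.001,0.102],[0,0,0]],[0.094,[0.001,-0.001,0.102],[0,0,0]],[0.05,[0.001,-0.001,0.102],[0,0,0]],[0.05,[0.001,-0.001,0.102],[0,0,0]],[0.05,[0.001,-0.001,0.102],[0,0,0]],[0.05,[0.001,-0.001,0.102],[0,0,0]]]'; python3 -m inch '[[0.05,[0,0,0],[0,0,0]],[0.05,[0,0,-0.01],[0,0,0]],[0.05,[0,0,-0.04],[0,0,0]],[0.05,[0,0,-0.08],[0,0,0]],[0.05,[0,0,-0.12],[0,0,0]],[0.05,[0,0,-0.13],[0,0,0]],[0.05,[0,0,-0.13],[0,0,0]]]'
python3 - <<'E'
from h import *
from plant import r
for n in ["wrist","scene"]:
    c=r.capture(n); cv2.imwrite(f"pics/{n}2.png",c["image"][:,:,::-1]); np.savez(f"pics/{n}2.npz",**c)
s=r.observe(); print(s["position"],s["orientation"],s["joints"],s["opening"]*94)
for x,y,z in [(447,100,178),(c2w((0,0,0))[0],c2w((0,0,0))[1],178)]: print(rel(s,(x,y,z),tool(YAW,1)))
E
```

```text
time_s: 2.12
position: [448.8, -233.3, 48.9]
orientation: [3.134, 0.209, 0.001]
force: [-0.3, 0.4, 3.0]
opening: 0.648
time_s: 3.0
position: [448.4, -233.1, 178.3]
orientation: [3.135, 0.208, 0.0]
force: [-0.3, -0.2, -1.0]
opening: 0.652
[ 448.00816268 -232.81578067  177.04247408] [-3.13332266e+00 -2.08330251e-01  2.92568112e-03] [-5.51824049e-01  2.27078329e-01  1.68136570e+00  2.17747887e-05
  1.23544980e+00  8.86183314e-01] 61.1629338245049
([0.0431, -0.33, -0.0005], [-0.0015, 0.0018, -0.0002])
([0.1807, -0.3437, -0.0008], [-0.0015, 0.0018, -0.0002])
```

View pics/scene2.png

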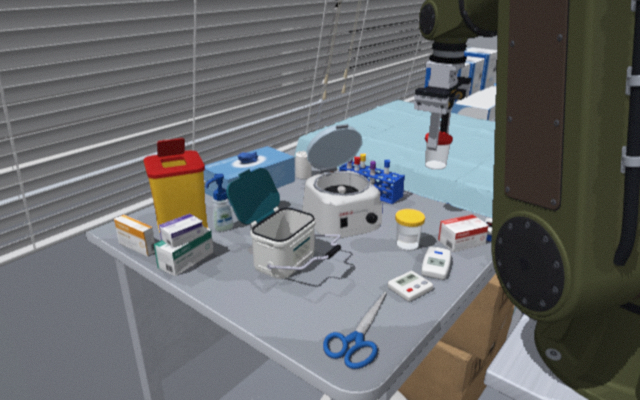

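View pics/wrist2.png

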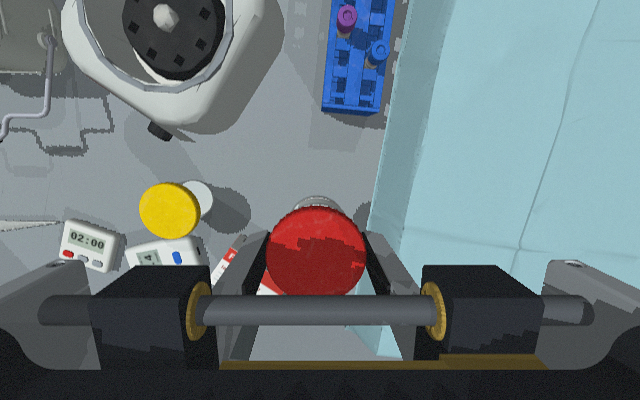

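Cup is held upright (opening 61 mm; scene shows it hanging at (438,150)). I carry it sideways in front of the centrifuge, then forward over the canister.

```bash
python3 -m inch '[[0.05,[0.0,-0.03,0],[0,0,0]],[0.05,[0.005,-0.08,0],[0,0,0]],[0.05,[0.01,-0.13,0],[0,0,0]],[0.05,[0.02,-0.18,0],[0,0,0]],[0.05,[0.025,-0.23,0],[0,0,0]],[0.05,[0.03,-0.28,0],[0,0,0]],[0.05,[0.04,-0.32,0],[0,0,0]],[0.05,[0.04,-0.33,0],[0,0,0]]]'; 
python3 -m inch '[[0.05,[0.03,0,0],[0,0,0]],[0.05,[0.07,-0.006,0],[0,0,0]],[0.05,[0.11,-0.01,0],[0,0,0]],[0.05,[0.13,-0.013,0],[0,0,0]],[0.05,[0.14,-0.014,0],[0,0,0]],[0.05,[0.14,-0.014,0],[0,0,0]],[0.05,[0.14,-0.014,0],[0,0,0]]]'
python3 - <<'E'
from h import *
from plant import r
for n in ["wrist","scene","top"]:
    c=r.capture(n); cv2.imwrite(f"pics/{n}3.png",c["image"][:,:,::-1]); np.savez(f"pics/{n}3.npz",**c)
s=r.observe(); print(s["position"],s["orientation"],s["joints"],s["opening"]*94)
print(rel(s,c2w((0,0,55.5)),tool(YAW,1)))
E
```

```text
time_s: 4.1
position: [443.9, 100.9, 177.1]
orientation: [3.134, 0.212, -0.004]
force: [0.3, -0.2, -1.1]
opening: 0.654
time_s: 4.97
position: [580.8, 131.3, 178.4]
orientation: [3.135, 0.208, -0.001]
force: [-0.7, -0.4, -0.5]
opening: 0.653
[581.07042834 131.5355807  178.7535748 ] [-3.13465182e+00 -2.08455382e-01 -4.85812877e-04] [ 1.61149770e-01  4.22983430e-01  1.41744527e+00 -1.25281757e-05
  1.30085443e+00  1.59914431e+00] 61.20342563734865
([0.0005, -0.0002, 0.1233], [0.0, -0.0003, -0.0002])
```

View pics/wrist3.png

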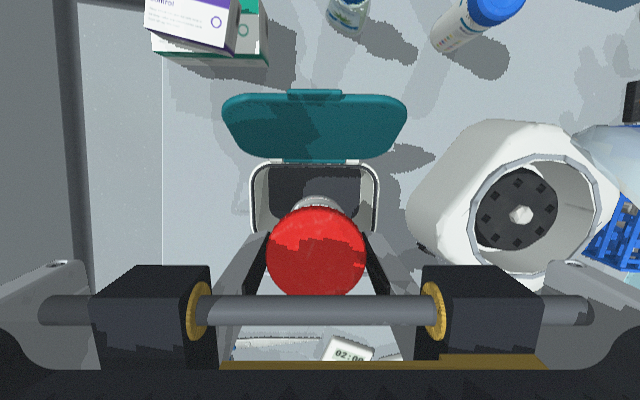

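View pics/scene3.png

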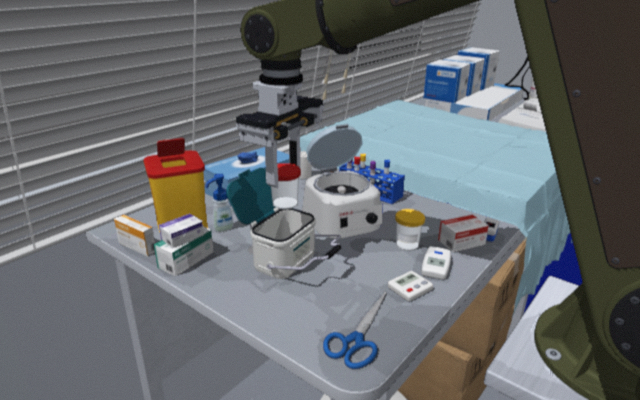

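```bash
python3 - <<'E'
from h import *
w=load("pics/wrist3.npz"); g=cv2.cvtColor(w["image"],cv2.COLOR_RGB2GRAY)
for col in (290,315,340): print(col,list(zip(range(155,180),g[155:180,col].tolist())))
for row in (195,215): print(row,g[row,244:262].tolist(),g[row,370:388].tolist())
E
```

```text
290 [(155, 59), (156, 57), (157, 55), (158, 61), (159, 76), (160, 81), (161, 70), (162, 81), (163, 82), (164, 57), (165, 69), (166, 59), (167, 61), (168, 46), (169, 50), (170, 50), (171, 52), (172, 52), (173, 44), (174, 49), (175, 47), (176, 51), (177, 47), (178, 49), (179, 46)]
315 [(155, 68), (156, 69), (157, 66), (158, 63), (159, 85), (160, 101), (161, 92), (162, 84), (163, 82), (164, 68), (165, 70), (166, 83), (167, 78), (168, 46), (169, 54), (170, 53), (171, 54), (172, 47), (173, 53), (174, 55), (175, 46), (176, 45), (177, 62), (178, 77), (179, 73)]
340 [(155, 67), (156, 68), (157, 61), (158, 71), (159, 84), (160, 104), (161, 95), (162, 87), (163, 87), (164, 82), (165, 67), (166, 80), (167, 65), (168, 49), (169, 46), (170, 51), (171, 47), (172, 54), (173, 48), (174, 48), (175, 46), (176, 51), (177, 60), (178, 72), (179, 72)]
195 [189, 190, 189, 188, 175, 238, 255, 88, 62, 41, 115, 143, 128, 129, 130, 126, 128, 130] [162, 161, 190, 165, 58, 61, 66, 191, 231, 137, 118, 122, 121, 119, 122, 121, 122, 120]
215 [178, 180, 180, 179, 180, 187, 239, 254, 91, 48, 44, 114, 127, 126, 130, 110, 106, 106] [106, 129, 61, 35, 50, 83, 200, 159, 118, 120, 121, 121, 117, 120, 118, 119, 124, 123]
```

```bash
python3 - <<'E'
from h import *
w=load("pics/wrist3.npz")
for u in [(290,165.7),(315,165.3),(340,165.3),(252.3,195),(375,195),(253,215),(373.2,215)]: print(u,w2c(onz(w,u,88)).round(1))
E
```

```text
(290, 165.7) [41.2 24.4 88. ]
(315, 165.3) [41.6  0.6 88. ]
(340, 165.3) [ 41.5 -23.1  88. ]
(252.3, 195) [12.8 61.8 88. ]
(375, 195) [ 12.7 -57.8  88. ]
(253, 215) [-7.5 62.2 88. ]
(373.2, 215) [ -7.6 -57.1  88. ]
```

Wrist view shows the gasket's back edge at row 165 and its sides at columns 252/375. This puts the canister about 2 mm further left than the top view did, which matches the bail grip's offset. I correct for it and lower the cup.

```bash
sed -i 's/CC=np.array(\[581.6,131.8\])/CC=np.array([582.2,133.8])/' h.py
python3 -m inch '[[0.05,[0.0015,-0.002,0.0],[0,0,0]],[0.05,[0.0015,-0.002,0.025],[0,0,0]],[0.05,[0.0015,-0.002,0.05],[0,0,0]],[0.05,[0.0015,-0.002,0.075],[0,0,0]],[0.05,[0.0015,-0.002,0.095],[0,0,0]],[0.05,[0.0015,-0.002,0.11],[0,0,0]],[0.05,[0.0015,-0.002,0.118],[0,0,0]],[0.05,[0.0015,-0.002,0.118],[0,0,0]]]'
```

```text
time_s: 6.12
position: [582.6, 133.9, 60.3]
orientation: [3.135, 0.208, -0.0]
force: [-0.3, 0.2, -1.1]
opening: 0.652
```

```bash
python3 -m inch '[[0.05,[0,0,0.0015],[0,0,0]],[0.05,[0,0,0.003],[0,0,0]],[0.05,[0,0,0.003],[0,0,0]]]'; python3 -c "
from plant import r
import cv2
c=r.capture('wrist'); cv2.imwrite('pics/w4.png',c['image'][:,:,::-1])"
```

```text
time_s: 6.5
position: [582.7, 133.8, 57.6]
orientation: [-3.135, -0.208, -0.0]
force: [0.3, 0.3, -0.3]
opening: 0.653
```

View pics/w4.png

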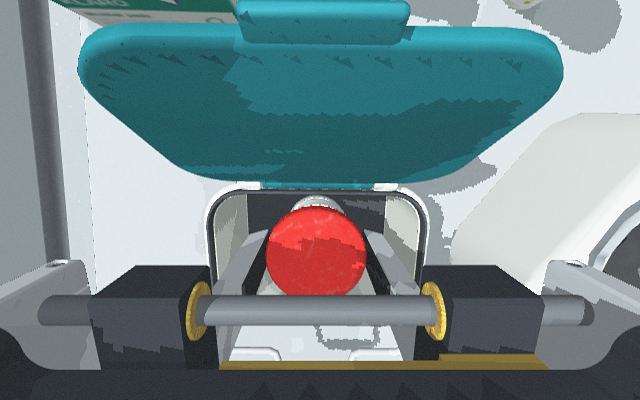

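Cup at (316,250) is inside the rim with even gaps to the sides. I lower the last bit and release, with the opening limited so the finger backs clear the walls.

```bash
python3 -m inch '[[0.05,[0,0,0.0008],[0,0,0]],[0.05,[0,0,0.0008],[0,0,0]],[0.078,[0,0,0.0008],[0,0,0]],[0.078,[0,0,0.0008],[0,0,0]],[0.078,[0,0,0.0008],[0,0,0]]]';python3 -m inch '[[0.078,[0,0,-0.005],[0,0,0]],[0.078,[0,0,-0.03],[0,0,0]],[0.078,[0,0,-0.08],[0,0,0]],[0.078,[0,0,-0.13],[0,0,0]],[0.06,[0,0,-0.18],[0,0,0]],[0.0,[0,0,-0.18],[0,0,0]],[0,[0,0,-0.18],[0,0,0]]]'
python3 - <<'E'
from h import *
from plant import r
for n in ["wrist","scene","top"]:
    c=r.capture(n); cv2.imwrite(f"pics/{n}5.png",c["image"][:,:,::-1]); np.savez(f"pics/{n}5.npz",**c)
s=r.observe(); print(s["position"],s["joints"],s["opening"]*94)
w=load("pics/wrist5.npz")
for st,ce,m in blobs(w,(0,150,60),(8,255,255),300):
    k=max(cv2.findContours(m,0,2)[0],key=len); (u,v),rad=cv2.minEnclosingCircle(k); print(st,u,v,rad,w2c(onz(w,(u,v),80)))
for p in [(130,0,240),(130,0,150),(20,0,150)]: print(p,c2w(p),rel(s,c2w(p),tool(YAW,1)))
im=cv2.vconcat([cv2.resize(load(f"pics/{n}5.npz")["image"][120:320,180:500,::-1],None,fx=1.5,fy=1.5) for n in("scene","top")]); cv2.imwrite("pics/m5.png",im)
E
```

```text
time_s: 7.18
position: [582.6, 133.8, 56.5]
orientation: [-3.135, -0.208, 0.0]
force: [-0.9, 0.7, 0.0]
opening: 0.83
time_s: 8.05
position: [582.3, 133.8, 236.0]
orientation: [3.135, 0.208, -0.001]
force: [0.5, 0.1, -0.3]
opening: 0.551
[582.23489246 133.782001   235.33908937] [1.64547385e-01 3.88386895e-01 1.33359744e+00 5.50874691e-06
 1.42180085e+00 1.60255714e+00] 39.4780834571943
[ 291  170   50   49 1895] 316.02044677734375 194.36135864257812 25.02317237854004 [ 5.65002130e-01 -4.26186872e-02  8.00000000e+01]
(130, 0, 240) [711.05190888 151.03907126 240.        ] ([0.13, -0.0001, -0.0049], [0.0001, 0.0022, -0.0002])
(130, 0, 150) [711.05190888 151.03907126 150.        ] ([0.1302, -0.0001, 0.0851], [0.0001, 0.0022, -0.0002])
(20, 0, 150) [602.0233706  136.45216481 150.        ] ([0.0202, -0.0, 0.0853], [0.0001, 0.0022, -0.0002])
```

View pics/wrist5.png

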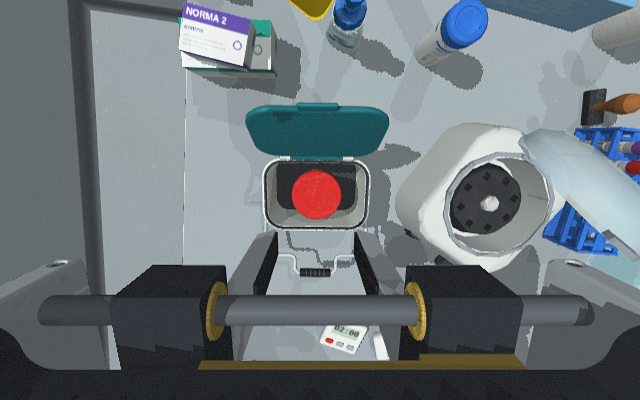

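View pics/m5.png

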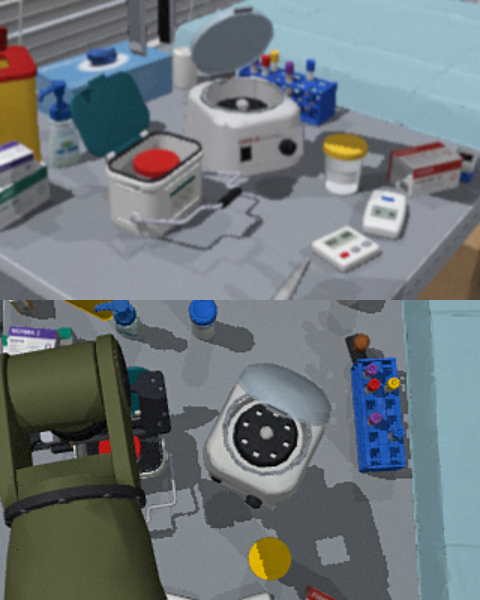

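Cup stands centred in the canister (cap at (316,194), 0.6 mm off centre), and the open lid is in view. Now I bring the shut fingers behind the lid.

```bash
python3 -m inch '[[0,[0.04,0,-0.005],[0,0,0]],[0,[0.09,0,-0.005],[0,0,0]],[0,[0.125,0,-0.005],[0,0,0]],[0,[0.128,0,-0.005],[0,0,0]],[0,[0.128,0,0.03],[0,0,0]],[0,[0.128,0,0.065],[0,0,0]],[0,[0.128,0,0.08],[0,0,0]],[0,[0.128,0,0.08],[0,0,0]]]'
python3 - <<'E'
from h import *
from plant import r
c=r.capture("wrist"); cv2.imwrite(f"pics/w6.png",c["image"][:,:,::-1])
c=r.capture("scene"); cv2.imwrite(f"pics/s6.png",cv2.resize(c["image"][100:300,180:420,::-1],None,fx=3,fy=3))
s=r.observe(); print(s["position"],w2c(s["position"]),s["joints"],s["opening"]*94)
E
```

```text
time_s: 9.2
position: [709.0, 150.8, 156.4]
orientation: [3.135, 0.209, -0.002]
force: [0.5, 0.0, 0.1]
opening: 0.002
[709.89182444 150.89750051 158.41052312] [1.28831387e+02 1.35162772e-02 1.58410523e+02] [1.58975680e-01 7.43633757e-01 9.70425379e-01 5.19540298e-05
 1.42538043e+00 1.59693760e+00] 0.03827243038041106
```

View pics/s6.png

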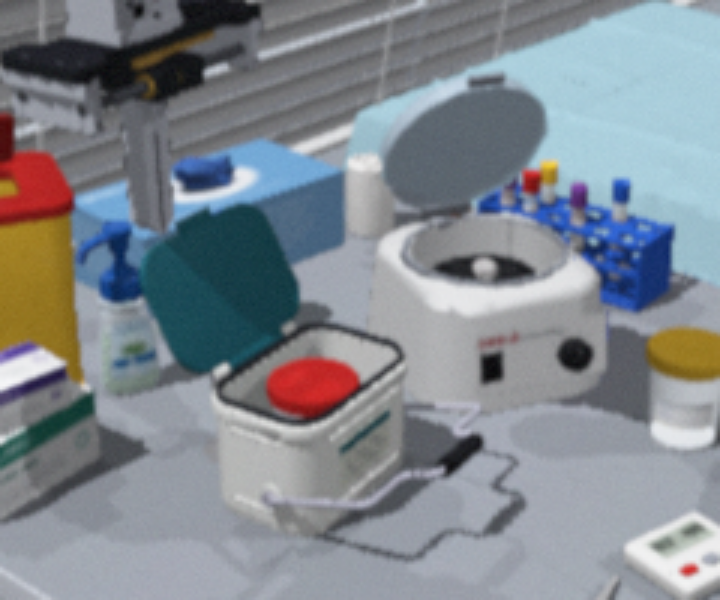

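View pics/w6.png

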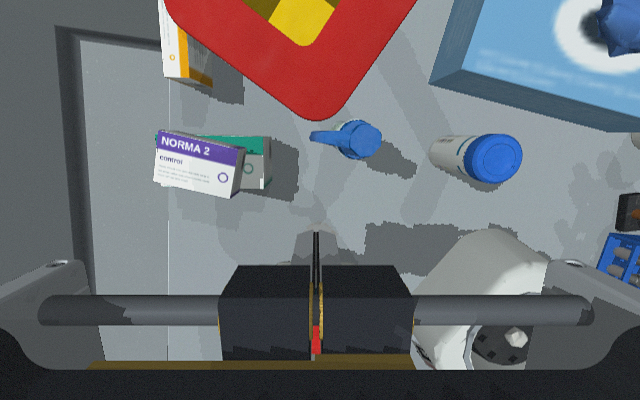

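The fingers are behind the lid (scene (145,220) in the zoomed view), clear of the pump bottle and the vial. Push forward.

```bash
python3 -m inch '[[0,[-0.015,0,0.003],[0,0,0]],[0,[-0.03,0,0.003],[0,0,0]],[0,[-0.04,0,0.003],[0,0,0]],[0,[-0.05,0,0.003],[0,0,0]],[0,[-0.06,0,0.003],[0,0,0]],[0,[-0.07,0,0.003],[0,0,0]]]'; python3 -m inch '[[0,[-0.008,0,0],[0,0,0]],[0,[-0.016,0,0],[0,0,0]],[0,[-0.024,0,0],[0,0,0]],[0,[-0.032,0,0],[0,0,0]],[0,[-0.035,0,0],[0,0,0]],[0,[-0.035,0,0],[0,0,0]]]'
python3 - <<'E'
from h import *
from plant import r
c=r.capture("scene"); cv2.imwrite(f"pics/s7.png",cv2.resize(c["image"][100:300,180:420,::-1],None,fx=3,fy=3))
s=r.observe(); print(w2c(s["position"]),s["joints"],s["force"])
E
```

```text
time_s: 10.05
position: [639.9, 141.5, 154.5]
orientation: [-3.135, -0.208, -0.002]
force: [0.1, 0.8, 1.0]
opening: 0.006
time_s: 10.8
position: [605.4, 136.9, 153.8]
orientation: [-3.135, -0.208, -0.0]
force: [0.4, 0.7, -0.6]
opening: 0.002
[ 2.34791957e+01 -3.19400081e-03  1.53684785e+02] [1.63385653e-01 4.99950845e-01 1.36565678e+00 4.22385888e-06
 1.27593005e+00 1.60141125e+00] [ 0.13312455  0.39678278 -0.72511161]
```

View pics/s7.png

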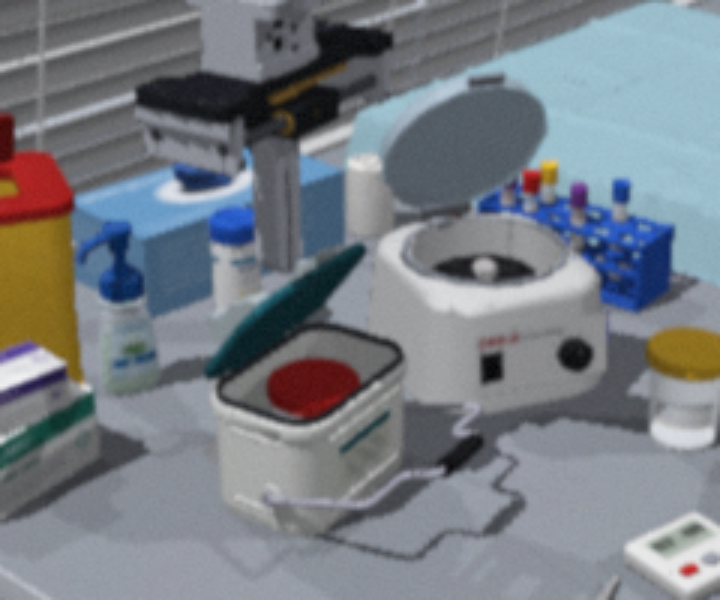

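Lid is past upright and sinking by itself. I lift, back off and turn a quarter toward the bail grip while it closes.

```bash
python3 -m inch '[[0.05,[0,0,-0.04],[0,0,0]],[0.05,[-0.02,0,-0.08],[0,0,-0.18]],[0.05,[-0.06,0,-0.08],[0,0,-0.36]],[0.05,[-0.11,0,-0.06],[0,0,-0.54]],[0.05,[-0.136,0,-0.04],[0,0,-0.72]],[0.05,[-0.136,0,-0.02],[0,0,-0.9]],[0.05,[-0.136,0,-0.01],[0,0,-1.08]],[0.05,[-0.136,0,-0.01],[0,0,-1.26]]]'
python3 -m inch '[[0.05,[0,0,0],[0,0,-0.155]],[0.05,[0,0,0],[0,0,-0.31]],[0.05,[0,0,0],[0,0,-0.31]]]'
python3 - <<'E'
from h import *
from plant import r
for n in ["wrist","scene"]:
    c=r.capture(n); cv2.imwrite(f"pics/{n}8.png",c["image"][:,:,::-1]); np.savez(f"pics/{n}8.npz",**c)
cv2.imwrite(f"pics/s8.png",cv2.resize(c["image"][100:300,180:420,::-1],None,fx=3,fy=3))
s=r.observe(); print(s["position"],w2c(s["position"]),s["joints"],s["opening"]*94)
print(Ro.from_rotvec(s["orientation"]).as_matrix().round(3))
E
```

```text
time_s: 11.85
position: [470.5, 118.8, 163.0]
orientation: [-2.404, -2.022, 0.002]
force: [-0.1, -1.1, 0.7]
opening: 0.538
time_s: 12.22
position: [470.8, 118.9, 163.7]
orientation: [2.071, 2.362, 0.0]
force: [-0.3, -1.0, -0.3]
opening: 0.53
[470.71920687 118.90368258 163.6515372 ] [-1.12471628e+02  1.85107925e-02  1.63651537e+02] [1.71952555e-01 1.97301097e-01 1.75078573e+00 2.81079443e-05
 1.19346389e+00 4.36329013e-02] 49.85619772117029
[[-0.128  0.992  0.   ]
 [ 0.992  0.128  0.   ]
 [ 0.     0.    -1.   ]]
```

View pics/s8.png

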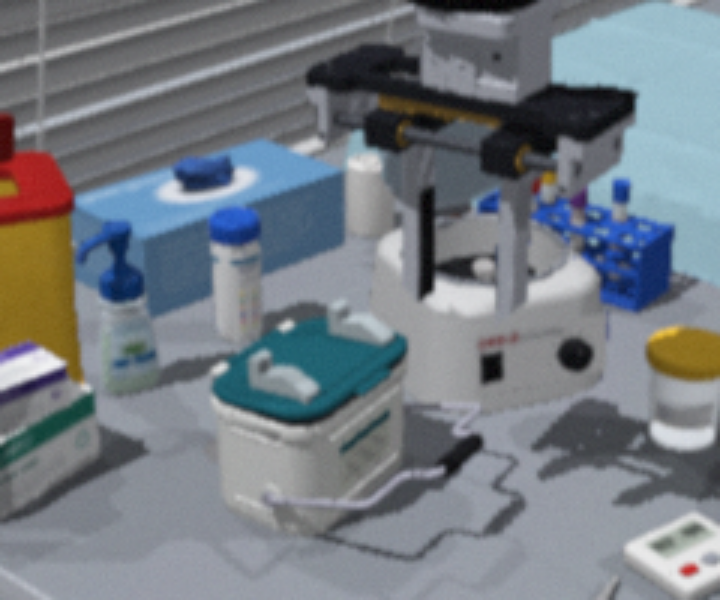

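View pics/wrist8.png

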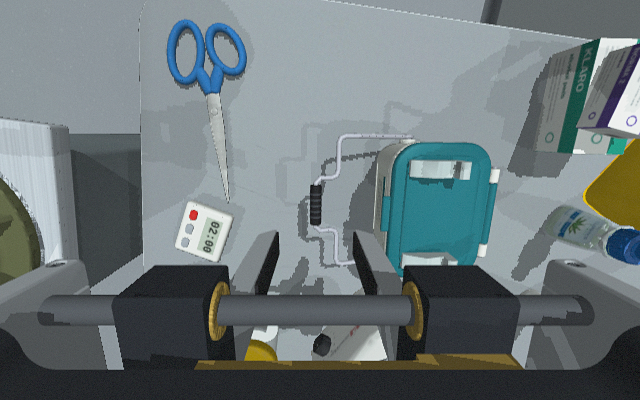

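Lid closed on the gasket with its cams upward. Wrist view shows the bail grip at (316,204) between the fingers; I work out its exact position.

```bash
python3 - <<'E'
from h import *
w=load("pics/wrist8.npz");s=load("pics/scene8.npz");t=load("pics/top0.npz")
for st,ce,m in blobs(w,(0,0,0),(179,255,50),80):
    if 300<ce[0]<335 and 170<ce[1]<235:
        r=cv2.minAreaRect(cv2.findContours(m,0,2)[0][0]); print(st,ce,r)
        for z in (58,61,64): print(z,w2c(onz(w,ce,z)))
        for o,u in ((t,(266.3,270.1)),(s,(333.3,250.7))):
            P,e=two(w,ce,o,u); q=w2c(P); print(q,e,np.hypot(q[0]+15,q[2]-30),np.arctan2(q[2]-30,-q[0]-15))
E
```

```text
[310 185  12  15 119] [315.15966387 191.6302521 ] ((315.5, 192.0), (14.0, 11.0), 90.0)
58 [-113.22602599   14.88335773   58.        ]
61 [-113.2207374    15.47571832   61.        ]
64 [-113.21544882   16.0680789    64.        ]
[-112.39814826    6.01398308   13.76475505] 1.8310566249009697 98.74199948369208 -0.1651708567307779
[-116.22773773   15.08518117   69.38163863] 7.253718785879898 108.61845307384266 0.3710225382602757
[310 201  11  24 176] [314.77840909 213.13068182] ((315.0, 212.5), (23.0, 10.0), 90.0)
58 [-113.68935473   -8.03005757   58.        ]
61 [-113.67917692   -7.19590602   61.        ]
64 [-113.66899911   -6.36175447   64.        ]
[-113.97091929   -1.28368436   82.09865251] 0.7320424822855065 111.84593179385075 0.4845467232191415
[-111.42965406   -6.56071881   57.14152949] 5.5930760045019134 100.17654817861016 0.27436626574311257
```

```bash
python3 -m inch '[[0.05,[0.001,-0.001,0.03],[0,0,0]],[0.05,[0.001,-0.001,0.07],[0,0,0]],[0.05,[0.001,-0.001,0.1],[0,0,0]],[0.05,[0.001,-0.001,0.12],[0,0,0]],[0.05,[0.001,-0.001,0.122],[0,0,0]],[0.0,[0.001,-0.001,0.122],[0,0,0]],[0.0,[0.001,-0.001,0.122],[0,0,0]],[0.0,[0.001,-0.001,0.122],[0,0,0]]]'
python3 -m inch '[[0,[0,0,0],[0,0,0]],[0,[0,0,0],[0,0,0]]]'
python3 - <<'E'
from h import *
from plant import r
c=r.capture("wrist"); cv2.imwrite("pics/w9.png",c["image"][:,:,::-1])
s=r.observe(); q=w2c(s["position"]); print(q,s["opening"]*94,s["force"])
g=q+[0,0,19]; print(np.hypot(g[0]+15,g[2]-30))
th0=np.arctan2(g[2]-30,-g[0]-15); print("th0",th0)
R=103.
for th in np.arange(th0,1.80,0.1): print(round(th,2),"y %.1f z %.1f"%(-R*np.cos(th)+R*np.cos(th0),-(R*np.sin(th)-R*np.sin(th0))))
for th in (1.45,1.6,1.7,1.77,1.8,1.85): print(th,"y %.1f z %.1f"%(-R*np.cos(th)+R*np.cos(th0),-(R*np.sin(th)-R*np.sin(th0))))
E
```

```text
time_s: 13.32
position: [469.8, 119.8, 42.3]
orientation: [2.07, 2.362, 0.001]
force: [0.9, -0.1, -0.4]
opening: 0.249
time_s: 13.58
position: [470.4, 119.8, 42.1]
orientation: [2.069, 2.362, 0.003]
force: [5.0, 0.4, -1.4]
opening: 0.12
[-112.67993602    1.00556644   42.02846414] 11.076249691047668 [ 6.26652542  0.48825639 -2.64283299]
102.48968479044895
th0 0.3075738015528973
0.31 y 0.0 z -0.0
0.41 y 3.6 z -9.6
0.51 y 8.2 z -18.9
0.61 y 13.6 z -27.6
0.71 y 19.9 z -35.8
0.81 y 27.0 z -43.2
0.91 y 34.8 z -50.0
1.01 y 43.2 z -55.9
1.11 y 52.1 z -61.0
1.21 y 61.6 z -65.1
1.31 y 71.4 z -68.3
1.41 y 81.4 z -70.4
1.51 y 91.7 z -71.6
1.61 y 102.0 z -71.7
1.71 y 112.2 z -70.9
1.45 y 85.8 z -71.1
1.6 y 101.2 z -71.8
1.7 y 111.4 z -71.0
1.77 y 118.5 z -69.8
1.8 y 121.6 z -69.1
1.85 y 126.6 z -67.8
```

View pics/w9.png

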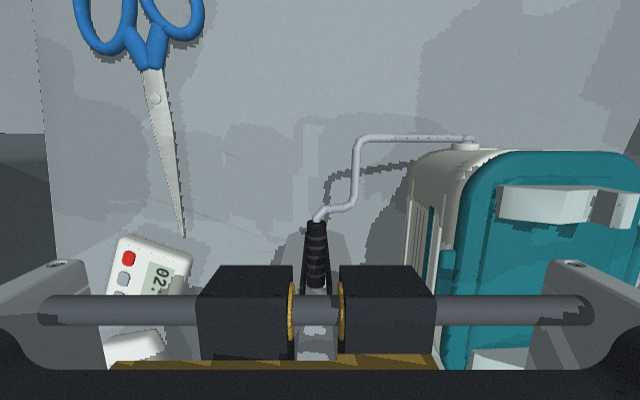

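The grip is held (sleeve between the fingers at (317,255)). Swing the bail along its arc to about 1.4.

```bash
python3 -m inch '[[0,[0,0.0036,-0.0096],[0,0,0]],[0,[0,0.0082,-0.0189],[0,0,0]],[0,[0,0.0136,-0.0276],[0,0,0]],[0,[0,0.02,-0.0358],[0,0,0]],[0,[0,0.027,-0.0432],[0,0,0]],[0,[0,0.0348,-0.05],[0,0,0]],[0,[0,0.0432,-0.0559],[0,0,0]],[0,[0,0.0521,-0.061],[0,0,0]]]'
python3 -m inch '[[0,[0,0.0095,-0.0041],[0,0,0]],[0,[0,0.0193,-0.0073],[0,0,0]],[0,[0,0.0293,-0.0094],[0,0,0]],[0,[0,0.0293,-0.0094],[0,0,0]]]'
python3 - <<'E'
from h import *
from plant import r
c=r.capture("scene"); cv2.imwrite(f"pics/s10.png",cv2.resize(c["image"][100:300,180:420,::-1],None,fx=3,fy=3))
s=r.observe(); q=w2c(s["position"]); print(q,s["opening"]*94,s["force"])
g=q+[0,0,19]; print(np.hypot(g[0]+15,g[2]-30),np.arctan2(g[2]-30,-g[0]-15))
E
```

```text
time_s: 14.62
position: [521.0, 126.3, 104.0]
orientation: [-2.07, -2.363, 0.002]
force: [-7.5, -5.0, 8.4]
opening: 0.119
time_s: 15.12
position: [550.8, 130.1, 112.8]
orientation: [2.07, 2.362, 0.0]
force: [-1.3, -5.4, 5.7]
opening: 0.118
[-31.82745918   0.47156982 112.77963434] 11.400483939839484 [-2.2920317  -5.36636407  6.55077299]
103.1613171177296 1.4069462500907075
```

View pics/s10.png

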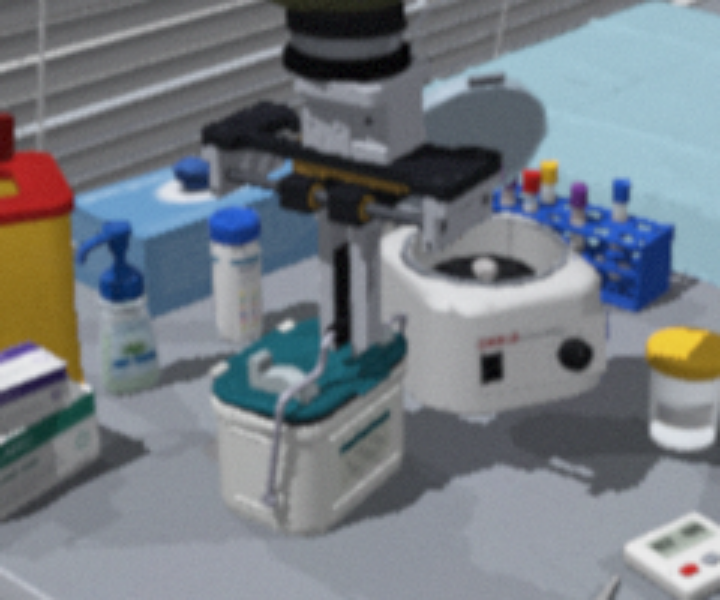

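Bail is upright at about 1.41, with the lid shut below it. Now over the crests into the notches.

```bash
python3 -m inch '[[0,[0,0.0095,-0.0011],[0,0,0]],[0,[0,0.0167,-0.0014],[0,0,0]],[0,[0,0.024,-0.001],[0,0,0]],[0,[0,0.032,-0.0003],[0,0,0]],[0,[0,0.038,0.0008],[0,0,0]],[0,[0,0.041,0.0014],[0,0,0]],[0,[0,0.041,0.0014],[0,0,0]]]'
python3 - <<'E'
from h import *
from plant import r
s=r.observe(); q=w2c(s["position"]); print(q,s["opening"]*94,s["force"])
g=q+[0,0,19]; print(np.hypot(g[0]+15,g[2]-30),np.arctan2(g[2]-30,-g[0]-15))
E
```

```text
time_s: 16.05
position: [589.1, 135.2, 111.2]
orientation: [-2.068, -2.361, 0.007]
force: [-17.6, -8.3, 13.9]
opening: 0.117
[  6.97489957   0.42994076 111.16743201] 11.011659067263754 [-17.56732781  -8.27715326  13.87967709]
102.54955214928661 1.7867567809253089
```

Now at about 1.79, pressing against the stop. I open the fingers and back straight up.

```bash
python3 -m inch '[[0.0,[0,-0.002,0],[0,0,0]],[0.05,[0,-0.002,0],[0,0,0]],[0.05,[0,-0.002,0],[0,0,0]],[0.05,[0,-0.002,0],[0,0,0]],[0.05,[0,-0.002,-0.03],[0,0,0]],[0.05,[0,-0.002,-0.08],[0,0,0]],[0.05,[0,-0.05,-0.12],[0,0,0]],[0.05,[0,-0.11,-0.12],[0,0,0]]]'
python3 -m inch '[[0.05,[0.0,-0.06,0],[0,0,0]],[0.05,[0,-0.12,0],[0,0,0]],[0.05,[0,-0.15,0],[0,0,0]],[0.05,[0,-0.15,0],[0,0,0]],[0.05,[0,-0.15,0],[0,0,0]]]'
python3 - <<'E'
from h import *
from plant import r
for n in ["top","scene"]:
    c=r.capture(n); np.savez(f"pics/{n}11.npz",**c); cv2.imwrite(f"pics/{n}11.png",c["image"][:,:,::-1])
cv2.imwrite(f"pics/s11.png",cv2.resize(c["image"][100:300,180:420,::-1],None,fx=3,fy=3))
t=load("pics/top11.npz"); cv2.imwrite("pics/t11.png",cv2.resize(t["image"][140:300,190:380,::-1],None,fx=3.5,fy=3.5))
s=r.observe(); print(s["position"],s["force"])
for nm,lo,hi,z in [("yellow",(20,150,120),(32,255,255),72),("blue",(105,150,80),(120,255,255),104)]:
    for st,ce,m in blobs(t,lo,hi,60): print(nm,st,ce.round(1))
E
```

```text
time_s: 17.05
position: [481.7, 121.4, 233.1]
orientation: [2.068, 2.361, 0.006]
force: [0.6, -0.4, -0.4]
opening: 0.531
time_s: 17.68
position: [333.7, 101.8, 230.9]
orientation: [2.07, 2.363, 0.001]
force: [0.2, -0.6, 0.1]
opening: 0.533
[333.7060324  101.71118759 230.52059601] [ 1.23976288 -0.08767125 -0.33381722]
yellow [227  82  18  16 165] [235.5  89.3]
yellow [346 278  28  29 638] [359.4 292. ]
blue [339  69  23  19 212] [347.9  77.4]
blue [243 118  27  17 202] [258.1 125.2]
blue [306 118  18  18 261] [314.7 126.4]
blue [ 414  158   37   76 1752] [431.4 198.4]
blue [193 315  22  20  63] [202.2 321.2]
blue [194 323  31  25 129] [210.5 333.1]
```

View pics/s11.png

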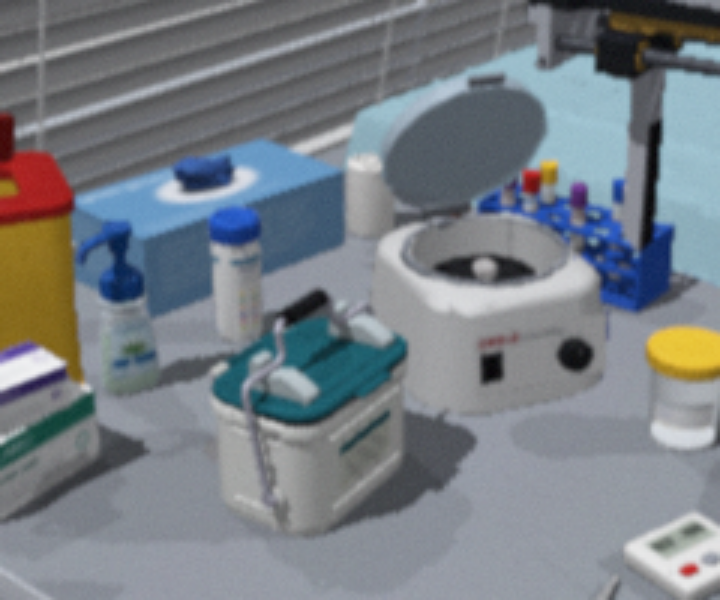

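View pics/t11.png

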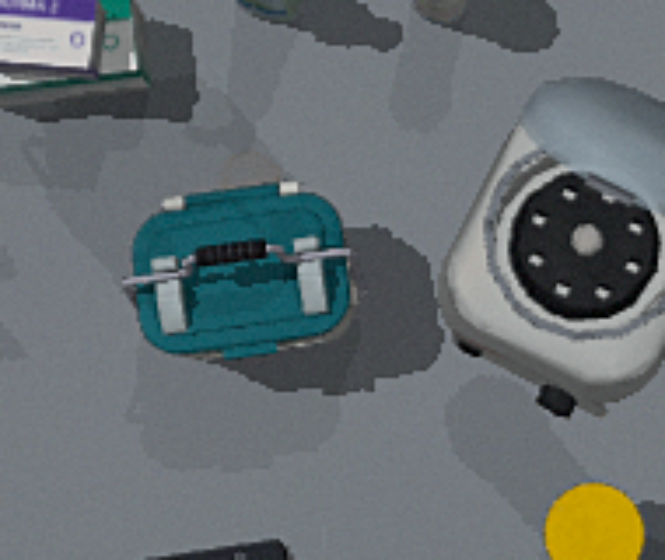

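Bail stands over the lid with its wires in the notches: grip in the scene zoom at (303,305), in the top zoom at (231,252). I verify its angle by triangulation before handing in.

```bash
python3 - <<'E'
from h import *
t=load("pics/top11.npz"); s=load("pics/scene11.npz")
u=(190+231.5/3.5,140+252/3.5); v=(180+304/3,100+306/3)
P,e=two(t,u,s,v); q=w2c(P); print(q,e,np.hypot(q[0]+15,q[2]-30),np.arctan2(q[2]-30,-q[0]-15))
for th in (1.5,1.6,1.7,1.77): 
    p=c2w((-15-103*np.cos(th),0,30+103*np.sin(th))); print(th,proj(t,[p]),proj(s,[p]),u,v)
E
```

```text
[  5.4411943   -1.21021796 130.7366505 ] 0.8940618115240028 102.78966474622123 1.770995261214602
1.5 [[257.05430573 224.97479654]] [[293.10188606 204.81697605]] (256.1428571428571, 212.0) (281.3333333333333, 202.0)
1.6 [[256.38875943 220.05342648]] [[288.63102319 203.41805298]] (256.1428571428571, 212.0) (281.3333333333333, 202.0)
1.7 [[255.79117399 215.22458851]] [[284.23140956 202.51604177]] (256.1428571428571, 212.0) (281.3333333333333, 202.0)
1.77 [[255.41718229 211.93220587]] [[281.21998978 202.18159516]] (256.1428571428571, 212.0) (281.3333333333333, 202.0)
```

Bail angle measures 1.77 rad at radius 102.8 mm, which is seated. Handing in.

```bash
python3 -c "
from plant import r
print(r.sign_off())"
```

```text
the job is handed in; nothing more can be done
None
```

The red-capped cup is standing upright in the canister, the lid is closed, and the wire bail is clamped over it. I handed the job in at about 17.8 s on the robot's clock. Hand-in gave no verdict, so the results below are my own checks.

**What I did:** I gripped the cup by its cap, stood it on the canister floor and let go. Then I pushed the lid past upright from behind so it sank shut, swung the bail by its grip over the cams to its stop, and backed the arm away.

**Last checks:**
- **Bail:** triangulated from the top and scene cameras at 1.771 rad and 102.8 mm radius, against about 1.77 rad and 103 mm expected when seated. It stayed there after I let go.
- **Cup:** before the lid closed, it was 0.6 mm from the canister's centre. I could not see it after that.
- **Bystanders:** the yellow-capped cup and the blue-capped vial are within 0.2 pixel of their starting places in the top view.
- **Robot:** clear of everything, and its force reading was back to about 1 N.

**Disagreement:** the first top-view position for the canister was about 2 mm off from the wrist view. I used the wrist value, which also matched where the bail grip was.

**Not measured:** I did not measure the lid's final squeeze angle. I am inferring it from the seated bail.

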